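# Throw a spoiled quadrant cast into the bench pedal bin

## Task

The small straight quadrant cast with the broken tooth is spoiled: throw it into the bench waste bin. Step the bin's pedal right down to its stop so that the lid swings over and stays open, let the pedal come back up, then put the cast in and leave the lid standing open for the next scraps. Leave the good horseshoe casts and the other things on the bench where they are.

Things in the scene. Friction and masses are not known exactly. Their poses are not given: they have to be found in the camera images.
- bin: round steel pedal bin, 170 mm across, rim 200 mm up, fixed to the bench. Origin: centre of its underside. Its x axis runs level from the pedal (front, roughly towards the robot) to the lid hinge (back, 96 mm behind the bin's axis, 206 mm up); z up. Mouth 160 mm across inside; inner floor 57 mm above the bench
- pedal (a joint): pedal angle, rad: 0 = up at rest, grows as it is pressed, 0.22 = down on its stop. It turns about a level axis 35 mm in front of the bin's axis and 30 mm above the bench. Pressed slowly at the pad's middle it takes 7 to 9 N all the way, then is stopped hard; its spring lifts it again when let go
- pedal_pad (a point): middle of the top of the pedal's rubber-faced pad, 48 mm long (out from the bin) by 64 mm wide; 131 mm in front of the bin's axis (46 mm clear of the bin's wall), 43 mm above the bench at rest, about 21 mm lower at the stop. The wall rises 200 mm behind the pad: lean the tool's upper end away from the bin by 25 to 40 degrees
- lid (a joint): angle of the bin's round steel lid (176 mm across, hinged at the back), rad: 0 = shut, 1.57 = upright, 1.92 = open, leaning back on its stop. The pedal's rod raises it to 8 times the pedal's angle: only the last of the pedal's travel (from 0.20) takes it past upright, where it stays open after the pedal is let go; let go sooner, it falls shut. Open, its top is 380 mm up
- bin_mouth (a point): centre of the bin's mouth, 200 mm above the bench, on the bin's axis
- quadrant_cast: the spoiled cast: off-white stone, a straight block 66 mm long (its x axis) and 28 mm wide (its y axis), 24 mm high, with a 16 mm wide ridge and a single row of teeth on top, 37 mm high in all, one tooth broken off. Weighs about 0.09 kg. Lies flat on the bench; origin: centre of its underside. Grip it across its 28 mm width
- arch_cast_a: good cast, leave it: off-white stone, D-shaped, about 64 mm by 64 mm and 32 mm high, with a horseshoe row of teeth. Origin: centre of its underside
- arch_cast_b: another good horseshoe cast of the same shape and size, leave it. Origin: centre of its underside
- articulator: aluminium articulator with two casts mounted in it, about 110 mm long, 115 mm wide and 125 mm high, leave it. Origin: centre of its underside
- bowl: dark green mixing bowl, 128 mm across, 80 mm high, leave it. Origin: centre of its underside
- tool_mug: dark blue mug, 80 mm across, 95 mm high, with hand tools standing in it up to 155 mm, leave it. Origin: centre of its underside
- spatula: plaster spatula, 225 mm long (its x axis), wooden handle, lying on the bench, leave it. Origin: near its middle, underside
- impression_tray: U-shaped steel impression tray with a short handle, about 100 mm long, 70 mm wide, 18 mm high, leave it. Origin: near its middle, underside
- separator_jar: brown glass jar, 62 mm across, 75 mm high, leave it. Origin: centre of its underside
Not all that is in view belongs to the job. What is shaped like the quadrant_cast but brown or pink is not meant.

How it is judged:
On the way, in this order (a step that is already met when the one before it is completed fails the run):
1. the pedal is pressed down to its stop (value of joint pedal above 0.2 rad), for 0.1 s.
2. the pedal is let go and back up, and the lid stays open (value of joint pedal below 0.04 rad and value of joint lid above 1.7 rad), for 0.2 s.
At the end, for the whole second after the job is handed in: the quadrant cast lies at rest inside the bin (its underside's centre within 85 mm of the bin's axis and 40 to 150 mm above the bench), the lid stands open (beyond 1.7 rad) and the pedal is back up (under 0.04 rad) (all of step 2 and horizontal distance between quadrant_cast and bin_mouth below 0.085 m and z of quadrant_cast in the frame of bin between 0.04 and 0.15 m and linear speed of quadrant_cast below 0.05 m/s); the robot touches nothing.
It fails at once if a good cast is moved by more than 30 mm (distance of any of arch_cast_a, arch_cast_b from where it was at the start of the episode above 0.03 m).
It fails at once if another thing on the bench is moved by more than 40 mm (distance of any of articulator, bowl, tool_mug, spatula, impression_tray, separator_jar from where it was at the start of the episode above 0.04 m).
It also fails if it takes over 54 s, if anything falls off the work surface, if the arm or the gripper's body presses on something with over 40 N, if the wrist force passes 120 N, or if a joint passes its speed limit or range.

## Robot

A 6-joint arm with a two-finger parallel gripper is mounted at the origin on the work surface. World frame = base frame: x ahead of the robot, y to its left, z up, the work surface at z = 0. Lengths are in m, angles in rad, forces in N, time in s.
With the tool pointing down it reaches from about 0.25 to 0.775 m from the base axis. Payload 4 kg.
Tool frame: the origin (TCP) lies at the very end of the fingers, on their centre line; the grasp point (between the pads) lies 19 mm behind it (robot.hold_point_z is the distance from the TCP to the grasp point, in m); z points along the fingers, y is the line along which they close (so a half turn about z gives the same grasp; the last joint's range is limited). The gripper opens to 94 mm and grips with 3 to 60 N. Pads are 16 mm wide; open, the fingers measure 119 mm over their backs; the gripper's body (75 mm by 177 mm) begins 78 mm behind the grasp point.
Start: joints at [1.084, 0.087, 1.371, -0, 1.684, -0.103], TCP at [0.206, 0.51, 0.206] pointing down, gripper open.
Joint ranges: [-3.1, 3.1], [-0.76, 2.03], [0.27, 2.55], [-1.08, 4.22], [0.17, 2.65], [-2.57, 2.57]. Speed limits (rad/s): [2.79, 2.79, 3.14, 3.14, 3.14, 3.14].

## Interface

Orientations are given as [roll, pitch, yaw] about the fixed x, y, z axes, in that order (R = Rz(yaw) Ry(pitch) Rx(roll)).
In Python, from bench import robot gives the robot as it stands.
- The arm moves only by the tool carry_out, never from a script. Its argument "steps" is a list of rows, each a list of 3 entries, a list of its own where there are three numbers: the shift along the tool's x, y, z in m, then the turn about the tool's z in units of 10 degrees (1.0 is 10 degrees), then the closure, from -1 (fully open) to 1 (shut). In form: [[[tx, ty, tz], roll, jaw], ...]. A call has 1 to 10 rows; each row is the pose to reach, as a shift and turn from the pose commanded when the call began, along the tool's axes at that moment; what a row does not reach only later rows make up. A row lasts 1/8 s, in which the tool goes at most 62.5 mm and 10.7 degrees, less where a joint would pass 70% of its speed; a pose out of reach is approached as far as the arm can. A call with a gripper value outside its range is refused whole. The fingers move at their own pace and stop on an object; the grip force is fixed at half the most. Time passes only in rows, so rows that repeat a pose let the fingers close. It gives the time, the measured TCP pose, the force, the opening and the grip force at its end, in the units of the state.
- robot.get_obs(): the state, without advancing time (a new reading comes with each control period).
- robot.snapshot(name): name is "scene" or "side" or "wrist"; returns a dict with "image" (400x640x3 uint8, red, green, blue), "z_map" (400x640 float32, m along the optical axis (not along the pixel's ray), 0 where there is no reading), "mtx" (3x3 intrinsics, pixels), "R" (3x3) and "t" (3): a world point X has camera coordinates R X + t. Camera axes: x right, y down, z forward; pixel columns grow to the right and rows downward; lengths in m; the calibration is good to about 2 mm. A picture is of the moment at which its call begins.
- robot.close_job(): hands the job in; it is judged then, once.
The state is a dict: "time": time; "joint_positions": joint angles; "qvel": joint speeds; "joint_torque": joint torques, N m; "tool_pos": TCP position; "ee_rot": TCP orientation; "wrist_force": force on the tool from outside, world axes, zero at the start; "wrist_torque": the same for the moment, N m; "width": finger opening in m; "finger_force": force on a finger pad.
Only numpy, scipy, OpenCV 4.12 (cv2) and the standard library are available. Lean on these libraries where they do the work, as an engineer would, in place of code of your own. Each camera call takes 0.05 s, during which the arm holds its last target. There are 200 camera calls.

## Working session

There is one attempt and no reset: what is moved stays moved. The work goes in short steps, Python scripts to look and compute and a tool call to move; the robot and the scene stay as the last step left them, time stands still between calls to the robot, and variables do not carry over. Pictures are saved under pics/ and viewed, at most 10 in all, crops included, and the job is handed in when it is done.

Besides the shell and the picture viewer there is one more tool, called as name(argument=value, ...), one argument or row to a line, values as JSON. carry_out: Moves the arm, as the interface text tells. Its arguments: {"type":"object","properties":{"steps":{"type":"array","items":{"type":"array"}}},"required":["steps"]}

```bash
mkdir -p pics; cat > h.py <<'E'
import numpy as np, cv2
from bench import robot
def snap(n,f):
    s=robot.snapshot(n); np.savez('%s.npz'%f,**s); cv2.imwrite('pics/%s.png'%f,s['image'][...,::-1]); return s
def world(s):
    z=s['z_map'].astype(float); v,u=np.mgrid[:z.shape[0],:z.shape[1]]
    c=np.stack([u,v,np.ones_like(u)],-1)@np.linalg.inv(s['mtx']).T*z[...,None]
    w=(c-s['t'])@s['R']; w[z==0]=np.nan; return w
E
python3 - <<'E'
from h import *
for n in('scene','side'):
    s=snap(n,n); print(n,-s['R'].T@s['t'])
o=robot.get_obs(); print(o)
E
```

```text
scene [1.36933319 0.27481744 1.01363821]
side [ 0.52596742 -0.76387157  0.77935762]
{'time': 0.1, 'joint_positions': array([ 1.08393066e+00,  8.79162177e-02,  1.37206459e+00, -4.21263860e-05,
        1.68362211e+00, -1.03090119e-01]), 'qvel': array([ 0.00123264, -0.00072299, -0.00374133,  0.00035744,  0.00015778,
        0.00046083]), 'joint_torque': array([ 2.13707382e-03, -3.41249442e+01, -3.03302550e+01,  7.18782563e-02,
        3.04413191e-02, -1.05852380e-04]), 'tool_pos': array([0.20571591, 0.50955152, 0.20442159]), 'ee_rot': array([-3.13958875e+00, -1.65226227e-04,  2.75781223e+00]), 'wrist_force': array([ 0.92754519, -0.17139004,  0.3117999 ]), 'wrist_torque': array([ 0.03665287, -0.05761303, -0.03385179]), 'finger_force': 0.0, 'width': 0.09414169852177452}
```

View pics/scene.png

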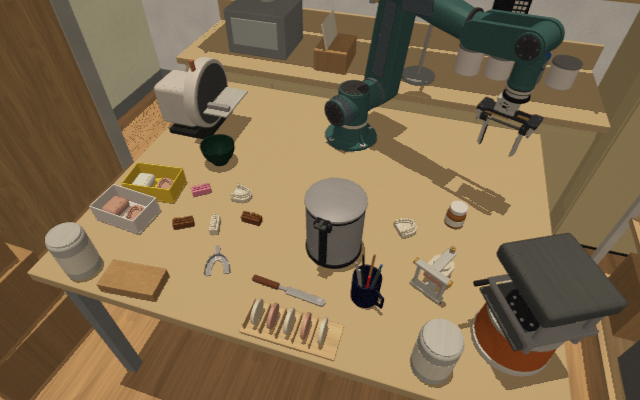

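View pics/side.png

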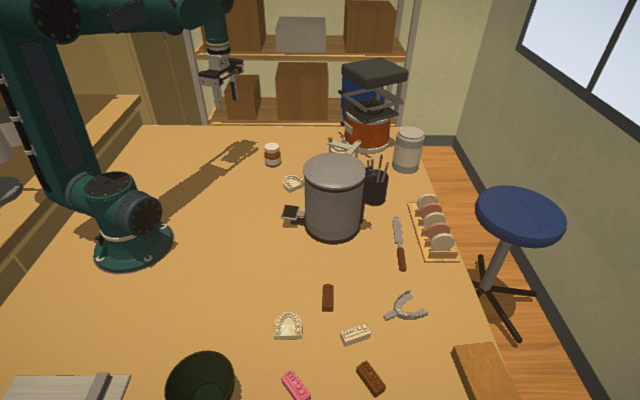

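The scene view shows the bin at (336,222) and the arch casts at (241,194) and (405,228). Shapes like the quadrant cast in scene pixels: off-white (214,225), brown (183,222), brown (251,217), pink (202,189). I choose the off-white one, at side pixel (355,335). The pedal is at side pixel (292,213).

```bash
python3 - <<'E'
from h import *
S={n:dict(np.load(n+'.npz')) for n in('scene','side')}
W={n:world(S[n]) for n in S}
cv2.imwrite('pics/crop.png',np.hstack([cv2.resize(S['side']['image'][185:245,270:370],(400,400*60//100),interpolation=2),cv2.resize(S['side']['image'][310:358,315:395],(400,240),interpolation=2)])[...,::-1])
for n in S:
    w=W[n]; im=S[n]['image'].astype(int)
    # bin lid top
    m=(w[...,2]>0.19)&(w[...,2]<0.24)
    u0,u1,v0,v1=(295,375,175,240) if n=='scene' else (295,375,145,200)
    k=np.zeros_like(m);k[v0:v1,u0:u1]=1;p=w[m&k]; h=cv2.minEnclosingCircle(p[:,:2].astype(np.float32)); print(n,'lid',len(p),h,p[:,2].min(),p[:,2].max())
    # cast
    u0,u1,v0,v1=(200,230,208,242) if n=='scene' else (330,380,315,352)
    k=np.zeros_like(m);k[v0:v1,u0:u1]=1
    for lo,hi in((.008,.05),(.015,.028),(.027,.05)):
        p=w[k.astype(bool)&(w[...,2]>lo)&(w[...,2]<hi)]
        if len(p)>5:
            r=cv2.minAreaRect((p[:,:2]*1000).astype(np.float32)); print(n,'cast',lo,len(p),r,p[:,2].max())
w=W['side'];k=np.zeros(w.shape[:2],bool);k[200:228,278:306]=1
p=w[k&(w[...,2]>.03)&(w[...,2]<.06)];print('pedal',len(p),p.mean(0),cv2.minAreaRect((p[:,:2]*1000).astype(np.float32)),np.percentile(p[:,2],[5,50,95]))
# obstacles heights map
for n,pt in(('arch_a',(288,325)),('brown1',(328,297)),('tray',(408,308)),('mug',(375,185)),('archb',(292,183)),('brown2',(370,378)),('jar',(272,152)),('pink',(296,386))):
    print(n,w[pt[1],pt[0]].round(3))
E
```

```text
scene lid 2553 ((0.5965535044670105, 0.08695635944604874), 0.10169930756092072) 0.1900415582004333 0.2255726584350417
scene cast 0.008 183 ((623.8362426757812, -297.83294677734375), (67.384033203125, 29.03321075439453), 21.332151412963867) 0.04172601990258598
scene cast 0.015 98 ((623.3590087890625, -297.758056640625), (66.74994659423828, 28.966569900512695), 22.194799423217773) 0.027867761718111166
scene cast 0.027 74 ((623.2871704101562, -299.13616943359375), (59.83325958251953, 20.1474609375), 13.709158897399902) 0.04172601990258598
side lid 2127 ((0.5913113355636597, 0.08454480767250061), 0.0991399884223938) 0.19010940893289432 0.22069370025904872
side cast 0.008 402 ((619.7113037109375, -302.6417236328125), (65.44566345214844, 30.395183563232422), 18.345598220825195) 0.038611887581452245
side cast 0.015 214 ((619.7113037109375, -302.6417236328125), (65.44566345214844, 30.395183563232422), 18.345598220825195) 0.027918255644604522
side cast 0.027 162 ((619.1800537109375, -302.5301513671875), (60.96540451049805, 15.961603164672852), 18.545177459716797) 0.038611887581452245
pedal 274 [0.4558468  0.0956612  0.03906982] ((461.95965576171875, 99.50597381591797), (65.14520263671875, 73.69993591308594), 83.7463607788086) [0.03353892 0.03949565 0.04342288]
arch_a [ 0.464 -0.279  0.015]
brown1 [ 0.558 -0.215  0.035]
tray [ 0.76  -0.222 -0.003]
mug [0.718 0.184 0.08 ]
archb [0.445 0.282 0.015]
brown2 [ 0.64  -0.41   0.026]
jar [0.366 0.413 0.061]
pink [ 0.489 -0.429  0.035]
```

View pics/crop.png

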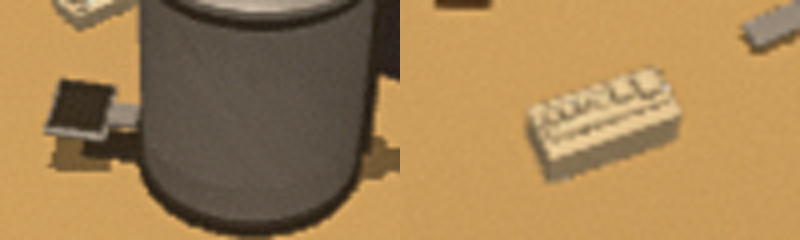

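The crops confirm it: the off-white block has a gap in its tooth row, and the pedal pad is at the bin's robot-facing side. Next I refine the bin axis, the pedal direction and the gripper's clearance. The moves can't tilt the tool, so I'll press vertically on the outer half of the pad.

```bash
python3 - <<'E'
from h import *
from scipy.optimize import least_squares
for n in('scene','side'):
    s=dict(np.load(n+'.npz'));w=world(s)
    d=np.hypot(w[...,0]-.594,w[...,1]-.086)
    p=w[(d<.1)&(d>.06)&(w[...,2]>.05)&(w[...,2]<.17)][:,:2]
    f=least_squares(lambda q:np.hypot(*(p-q[:2]).T)-.085,[.594,.086],loss='soft_l1',f_scale=.003);print(n,len(p),f.x,np.abs(f.fun).mean())
    c=f.x
    g=s['image'].astype(int).max(-1)
    t=np.hypot(*(w[...,:2]-c).transpose(2,0,1))
    m=(t>.1)&(t<.165)&(w[...,2]>.033)&(w[...,2]<.055)&(w[...,0]<c[0]-.07)&(abs(w[...,1]-.09)<.06)
    for mm,l in((m,'all'),(m&(g<80),'dark')):
        q=w[mm]
        if len(q)>5: 
            r=cv2.minAreaRect((q[:,:2]*1000).astype(np.float32));print(l,len(q),r,q.mean(0),np.percentile(q[:,2],[5,50,95]))
            dd=q[:,:2].mean(0)-c; print(np.hypot(*dd),np.degrees(np.arctan2(dd[1],dd[0])))
E
```

```text
scene 1464 [0.58152735 0.08842101] 0.0021250559636300046
side 1919 [0.58000516 0.08744044] 0.001094590988695523
all 232 ((452.81964111328125, 100.50756072998047), (65.14520263671875, 55.31043243408203), 83.7463607788086) [0.45049053 0.09668685 0.03957125] [0.03509028 0.03977902 0.04328036]
0.12984427800986115 175.91642245074246
dark 141 ((448.638671875, 101.68343353271484), (56.40235137939453, 38.61000061035156), 81.78394317626953) [0.44805192 0.10019551 0.0408349 ] [0.03804923 0.04085991 0.04383071]
0.13256828237476326 174.47873943755502
```

carry_out(
  steps=[
    [[-0.046,-0.036,0],-0.2,1],
    [[-0.092,-0.072,0],-0.4,1],
    [[-0.139,-0.109,0],-0.6,1],
    [[-0.185,-0.145,0],-0.8,1],
    [[-0.231,-0.181,0],-1.0,1],
    [[-0.278,-0.218,0],-1.2,1],
    [[-0.324,-0.254,0],-1.4,1],
    [[-0.37,-0.29,0],-1.64,1],
    [[-0.37,-0.29,0.06],-1.64,1],
    [[-0.37,-0.29,0.06],-1.64,1],
  ],
)

```text
time: 1.35
tool_pos: [0.4347, 0.1013, 0.1382]
ee_rot: [-3.138, -0.017, 3.042]
wrist_force: [-0.2, -0.2, 0.6]
width: 0.0002
finger_force: 0.0
```

```bash
python3 - <<'E'
from h import *
a=snap('side','s2')['image'];b=snap('wrist','w2')['image']
o=robot.get_obs();print(o['time'],o['tool_pos'],o['ee_rot'],o['wrist_force'],o['width'])
cv2.imwrite('pics/v2.png',np.hstack([cv2.resize(a[90:260,200:400],(400,340)),cv2.resize(b,(400,250)).copy() if 0 else cv2.copyMakeBorder(cv2.resize(b,(400,250)),0,90,0,0,0)])[...,::-1])
E
```

```text
1.45 [0.44042712 0.10284806 0.14613518] [ 3.14147892e+00 -3.07951771e-04  3.04451986e+00] [0.33404248 0.25024688 1.12210031] 0.00040049603940070115
```

View pics/v2.png

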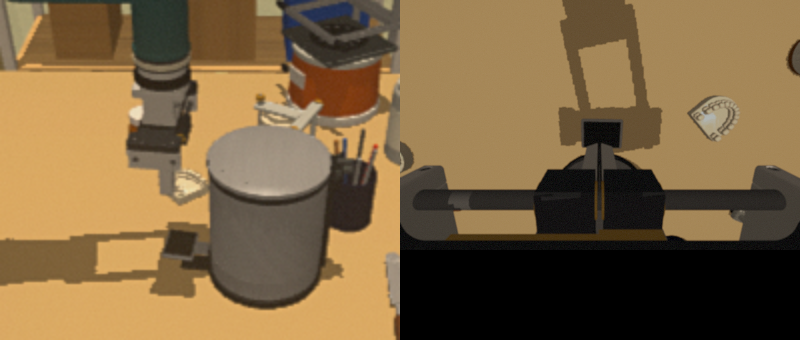

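The side view shows the tool over the pad with a gap to the bin, and the wrist camera is on the side away from the bin. I lower the tool next to the bin.

carry_out(
  steps=[
    [[0,0,0.03],0,1],
    [[0,0,0.06],0,1],
    [[0,0,0.085],0,1],
    [[0,0,0.093],0,1],
    [[0,0,0.093],0,1],
    [[0,0,0.093],0,1],
  ],
)

```text
time: 2.2
tool_pos: [0.4421, 0.103, 0.0547]
ee_rot: [3.141, 0.004, 3.045]
wrist_force: [-0.5, 0.1, 0.2]
width: 0.0005
finger_force: 0.0
```

carry_out(
  steps=[
    [[0,0,0.004],0,1],
    [[0,0,0.008],0,1],
    [[0,0,0.012],0,1],
    [[0,0,0.015],0,1],
    [[0,0,0.015],0,1],
  ],
)

```text
time: 2.82
tool_pos: [0.4402, 0.1026, 0.0382]
ee_rot: [3.141, -0.001, 3.044]
wrist_force: [-2.6, -0.7, 7.0]
width: 0.0005
finger_force: 3.6
```

carry_out(
  steps=[
    [[0,0,0.003],0,1],
    [[0,0,0.006],0,1],
    [[0,0,0.009],0,1],
    [[0,0,0.012],0,1],
    [[0,0,0.015],0,1],
    [[0,0,0.017],0,1],
    [[0,0,0.018],0,1],
    [[0,0,0.018],0,1],
  ],
)

```text
time: 3.82
tool_pos: [0.4404, 0.1026, 0.021]
ee_rot: [3.141, -0.0, 3.044]
wrist_force: [-4.6, 0.2, 10.1]
width: 0.0002
finger_force: 5.1
```

carry_out(
  steps=[
    [[0,0,0.001],0,1],
    [[0,0,0.002],0,1],
    [[0,0,0.003],0,1],
    [[0,0,0.003],0,1],
  ],
)

```text
time: 4.32
tool_pos: [0.4406, 0.1026, 0.0202]
ee_rot: [3.141, 0.0, 3.044]
wrist_force: [-9.7, -1.2, 22.1]
width: 0.0006
finger_force: 11.2
```

```bash
python3 - <<'E'
from h import *
s=snap('side','s3');w=world(s);o=robot.get_obs();print(o['tool_pos'],o['wrist_force'])
p=w[(w[...,2]>.25)&(w[...,0]>.56)&(w[...,0]<.85)&(abs(w[...,1]-.09)<.12)];print(len(p),p.mean(0),p.max(0))
cv2.imwrite('pics/v3.png',cv2.resize(s['image'][60:260,200:440],(720,600))[...,::-1])
E
```

```text
[0.44057323 0.10264675 0.02014694] [-8.92551199 -0.8266364  21.28027393]
990 [0.70952502 0.0511698  0.31428519] [0.74093419 0.15631432 0.37702764]
```

View pics/v3.png

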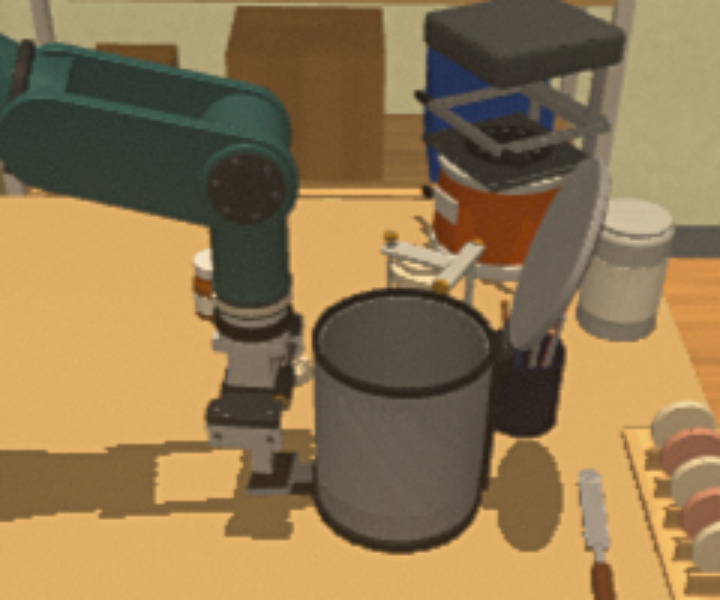

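The lid is open and leaning back at (560,260), and the force jumped, so the pedal is on its stop. I let the pedal up and retreat.

carry_out(
  steps=[
    [[0,0,-0.005],0,1],
    [[0,0,-0.01],0,1],
    [[0,0,-0.016],0,1],
    [[0,0,-0.024],0,1],
    [[0,0,-0.04],0,1],
    [[0,0,-0.08],0,1],
    [[0,0,-0.14],0,1],
    [[0,0,-0.2],0,1],
    [[0,0,-0.24],0,1],
    [[0,0,-0.24],0,1],
  ],
)

```text
time: 5.62
tool_pos: [0.4426, 0.1026, 0.2615]
ee_rot: [3.14, 0.01, 3.044]
wrist_force: [0.6, 0.9, 0.4]
width: 0.0007
finger_force: 0.0
```

```bash
python3 - <<'E'
from h import *
s=snap('side','s4');w=world(s);o=robot.get_obs();print(o['tool_pos'],o['ee_rot'],o['wrist_force'])
p=w[(w[...,2]>.25)&(w[...,0]>.66)&(w[...,0]<.85)&(abs(w[...,1]-.09)<.12)];print(len(p),p.max(0))
t=np.hypot(w[...,0]-.5805,w[...,1]-.088)
q=w[(t>.1)&(t<.16)&(w[...,0]<.5)&(abs(w[...,1]-.1)<.05)&(w[...,2]>.015)&(w[...,2]<.07)];print(len(q),np.percentile(q[:,2],[5,50,95]))
d=np.array([.6215,-.300])-o['tool_pos'][:2];y=o['ee_rot'][2]
print('tx,ty',d@[np.cos(y),np.sin(y)],d@[np.sin(y),-np.cos(y)],'turn10', -np.degrees(np.radians(199)-y)/10)
E
```

```text
[0.44142323 0.10252845 0.25857908] [3.14079353 0.00464539 3.04388628] [-0.73290372 -0.49681948 -0.55593723]
985 [0.73923455 0.15835172 0.37703068]
241 [0.03321331 0.03971855 0.04330047]
tx,ty -0.21848495126277132 -0.38304193326863606 turn10 -2.459816279010149
```

carry_out(
  steps=[
    [[-0.026,-0.046,0],-0.3,-0.3],
    [[-0.052,-0.092,0],-0.6,-0.3],
    [[-0.08,-0.14,0],-0.9,-0.3],
    [[-0.107,-0.188,0],-1.2,-0.3],
    [[-0.135,-0.236,0],-1.5,-0.3],
    [[-0.162,-0.284,0],-1.8,-0.3],
    [[-0.19,-0.334,0],-2.1,-0.3],
    [[-0.218,-0.383,0],-2.46,-0.3],
    [[-0.218,-0.383,0.08],-2.46,-0.3],
    [[-0.218,-0.383,0.1],-2.46,-0.3],
  ],
)

```text
time: 6.92
tool_pos: [0.6184, -0.3001, 0.1496]
ee_rot: [3.135, -0.005, -2.811]
wrist_force: [0.6, 0.4, -0.1]
width: 0.0611
finger_force: 0.0
```

```bash
python3 - <<'E'
from h import *
s=snap('wrist','w5');w=world(s);o=robot.get_obs();print(o['tool_pos'],o['ee_rot'],o['width'])
m=((np.hypot(w[...,0]-.6215,w[...,1]+.3)<.06)&(w[...,2]>.012)&(w[...,2]<.05)).astype(np.uint8)
n,l,st,c=cv2.connectedComponentsWithStats(m)
for i in range(1,n):
    if st[i,4]>200:
        p=w[l==i];print(st[i],cv2.minAreaRect((p[:,:2]*1000).astype(np.float32)),p[:,2].max())
cv2.imwrite('pics/v5.png',s['image'][...,::-1])
E
```

```text
[ 0.6157966  -0.29807026  0.14342977] [ 3.12727884 -0.01204594 -2.81068177] 0.06107009794551034
[ 304  167   28   64 1701] ((621.5208129882812, -299.34710693359375), (66.02444458007812, 27.955644607543945), 19.462377548217773) 0.03802555136879949
```

View pics/v5.png

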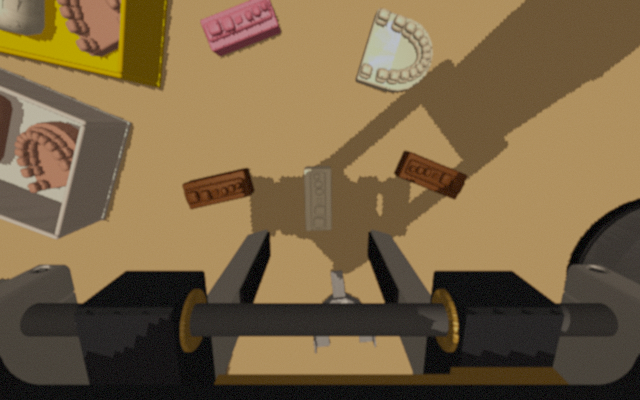

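The wrist view shows the cast at (317,198) lined up between the fingers, with both brown pieces clear. I lower most of the way, then let the arm settle.

carry_out(
  steps=[
    [[0,0,0.04],0,-0.3],
    [[0,0,0.08],0,-0.3],
    [[0,0,0.1],0,-0.3],
    [[0,0,0.1],0,-0.3],
    [[0,0,0.1],0,-0.3],
    [[0,0,0.1],0,-0.3],
    [[0,0,0.1],0,-0.3],
  ],
)

```text
time: 7.85
tool_pos: [0.6208, -0.3003, 0.0582]
ee_rot: [-3.14, 0.002, -2.81]
wrist_force: [-0.3, -0.8, 0.3]
width: 0.0611
finger_force: 0.0
```

Aligned within 1 mm. I go down to TCP z of about 6 mm, then close.

carry_out(
  steps=[
    [[0,0,0.02],0,-0.3],
    [[0,0,0.04],0,-0.3],
    [[0,0,0.052],0,-0.3],
    [[0,0,0.052],0,-0.3],
    [[0,0,0.052],0,1],
    [[0,0,0.052],0,1],
    [[0,0,0.052],0,1],
    [[0,0,0.052],0,1],
    [[0,0,0.052],0,1],
    [[0,0,0.052],0,1],
  ],
)

```text
time: 9.1
tool_pos: [0.6203, -0.2999, 0.0048]
ee_rot: [-3.141, 0.0, -2.81]
wrist_force: [0.0, 0.4, 1.8]
width: 0.0276
finger_force: 29.9
```

carry_out(
  steps=[
    [[0,0,-0.03],0,1],
    [[0,0,-0.08],0,1],
    [[0,0,-0.14],0,1],
    [[0,0,-0.2],0,1],
    [[0,0,-0.26],0,1],
    [[0,0,-0.28],0,1],
    [[0,0,-0.28],0,1],
    [[0,0,-0.28],0,1],
  ],
)

```text
time: 10.1
tool_pos: [0.6196, -0.2996, 0.2818]
ee_rot: [3.139, -0.003, -2.81]
wrist_force: [0.6, -0.2, -1.6]
width: 0.0275
finger_force: 29.9
```

```bash
python3 - <<'E'
from h import *
o=robot.get_obs();print(o['tool_pos'],o['ee_rot'],o['width'],o['finger_force'],o['joint_positions'])
d=np.array([.5805,.088])-o['tool_pos'][:2];y=o['ee_rot'][2]
print('tx,ty',d@[np.cos(y),np.sin(y)],d@[np.sin(y),-np.cos(y)])
E
```

```text
[ 0.61963807 -0.29962727  0.28182429] [ 3.13852460e+00 -2.53636459e-03 -2.80984724e+00] 0.027510129891208795 29.94545727968216 [-5.32761467e-01  4.17986888e-01  8.17225149e-01  6.53495040e-05
  1.91036085e+00 -2.43527767e+00]
tx,ty -0.0892437108085283 0.3792390393224973
```

carry_out(
  steps=[
    [[-0.009,0.038,0],0.25,1],
    [[-0.02,0.085,0],0.55,1],
    [[-0.031,0.133,0],0.85,1],
    [[-0.043,0.183,0],1.2,1],
    [[-0.055,0.233,0],1.55,1],
    [[-0.066,0.283,0],1.9,1],
    [[-0.078,0.33,0],2.2,1],
    [[-0.086,0.364,0],2.46,1],
    [[-0.09,0.379,0],2.46,1],
    [[-0.09,0.379,0],2.46,1],
  ],
)

```text
time: 11.35
tool_pos: [0.5813, 0.088, 0.2829]
ee_rot: [-3.141, -0.002, 3.046]
wrist_force: [0.2, -0.0, -1.0]
width: 0.0276
finger_force: 29.9
```

carry_out(
  steps=[
    [[0,0,0],0,1],
    [[0,0,0.02],0,1],
    [[0,0,0.05],0,1],
    [[0,0,0.08],0,1],
    [[0,0,0.08],0,1],
    [[0,0,0.08],0,1],
  ],
)

```text
time: 12.1
tool_pos: [0.5824, 0.0869, 0.2058]
ee_rot: [3.141, 0.002, 3.043]
wrist_force: [-0.3, 0.7, -0.3]
width: 0.0279
finger_force: 29.9
```

```bash
python3 - <<'E'
from h import *
s=snap('side','s6');w=world(s);o=robot.get_obs();print(o['tool_pos'],o['ee_rot'],o['wrist_force'],o['width'])
cv2.imwrite('pics/v6.png',cv2.resize(s['image'][60:260,200:440],(720,600))[...,::-1])
E
```

```text
[0.58272815 0.087136   0.20647889] [3.1411706  0.00315556 3.04308573] [ 0.20797985  0.68033706 -0.8082759 ] 0.027972315030640682
```

View pics/v6.png

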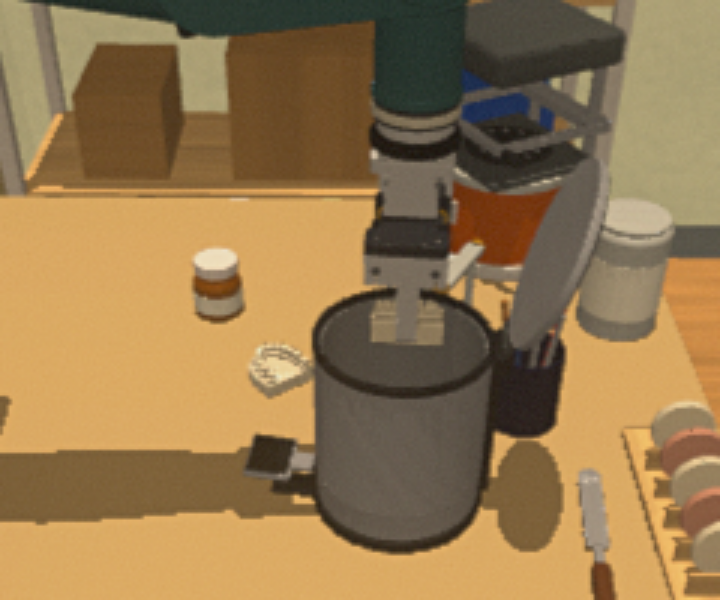

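The cast at (407,325) is held centrally over the mouth, the lid is open and the pedal is up. I lower to TCP z of about 0.125, with the gripper body above the rim, release with a modest opening, and retreat.

carry_out(
  steps=[
    [[0,0,0.03],0,1],
    [[0,0,0.06],0,1],
    [[0,0,0.08],0,1],
    [[0,0,0.08],0,1],
    [[0,0,0.08],0,1],
    [[0,0,0.08],0,-0.2],
    [[0,0,0.08],0,-0.2],
    [[0,0,0.08],0,-0.2],
    [[0,0,0.08],0,-0.2],
    [[0,0,0.08],0,-0.2],
  ],
)

```text
time: 13.4
tool_pos: [0.5817, 0.0878, 0.1244]
ee_rot: [3.142, -0.0, 3.044]
wrist_force: [0.1, -0.8, -0.5]
width: 0.056
finger_force: 0.0
```

carry_out(
  steps=[
    [[0,0,-0.05],0,-0.2],
    [[0,0,-0.1],0,-0.2],
    [[0,0,-0.15],0,-0.2],
    [[0,0,-0.2],0,-0.2],
    [[0.05,0,-0.2],0,-0.2],
    [[0.1,0,-0.2],0,-0.2],
    [[0.15,0,-0.2],0,-0.2],
    [[0.15,0,-0.2],0,-0.2],
    [[0.15,0,-0.2],0,-0.2],
  ],
)

```text
time: 14.52
tool_pos: [0.433, 0.1024, 0.3247]
ee_rot: [3.141, 0.001, 3.044]
wrist_force: [0.3, -0.1, 0.3]
width: 0.0564
finger_force: 0.0
```

```bash
python3 - <<'E'
from h import *
s=snap('scene','s7');w=world(s);o=robot.get_obs();print(o['time'],o['tool_pos'],o['width'],o['qvel'].round(3))
t=snap('side','s8')
v=world(t);q=v[(np.hypot(v[...,0]-.5805,v[...,1]-.088)<.068)&(v[...,2]>.03)&(v[...,2]<.19)];print(len(q))
cv2.imwrite('pics/v7.png',np.hstack([cv2.resize(x['image'][b:b+150,a:a+100],(400,600)) for x,a,b in((s,280,130),(t,270,90))])[...,::-1])
E
```

```text
14.575 [0.43334118 0.10227168 0.32437125] 0.056429376179210726 [-0.005  0.022 -0.007 -0.001  0.003  0.001]
0
```

View pics/v7.png

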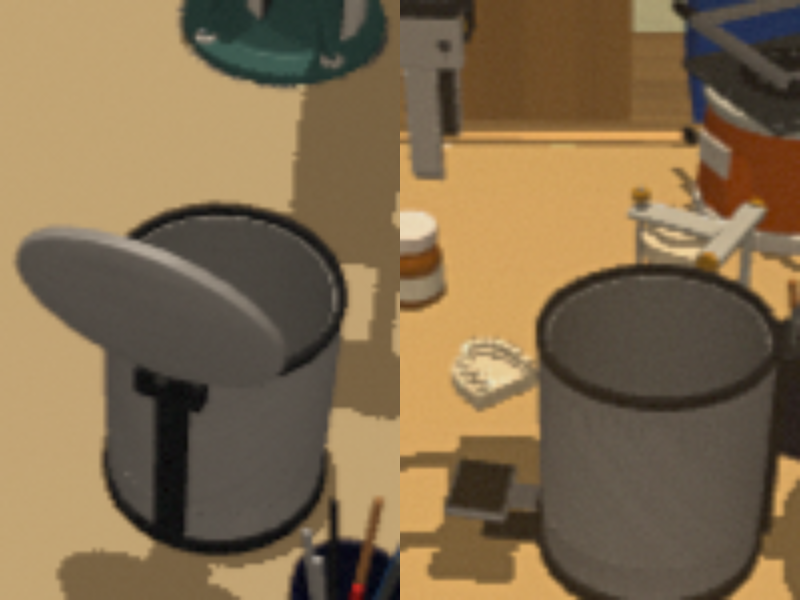

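The lid is open at (150,300), the pedal is up at (480,490), and the fingers are empty. The fingers opened to 56 mm with zero pad force in the middle of the bin, so the cast lies inside, below the cameras' line of sight.

```bash
python3 -c "
from bench import robot
print(robot.close_job())"
```

```text
the job is handed in; nothing more can be done
None
```

I dropped the spoiled quadrant cast into the bin and handed the job in at about 14.6 s: the lid is standing open, the pedal is back up and the arm is clear; the cast can't be seen inside the bin from the cameras, and no verdict was returned.

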